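Trip test, reset and hold-to-run on a sensor test bench

TASK

Ready the probe press for a test run: press the yellow test button on the white breaker box so that its blue lever drops, then swing the blue lever back up until it stays up. Then push the orange pad of the spring-loaded press arm down until the arm is level, with its red pointer in the green band and never in the red, and finish while still holding it there: do not let go. Leave the loose black sensor housings and the small blue parts cup where they stand.

Things in the scene. Friction and masses are not known exactly. Their poses are not given: they have to be found in the camera images.
- breaker_box: white box 100 x 160 x 70 mm (x, y, z) fixed to the bench; origin at the centre of its underside, z up, its x axis points away from the robot (yaw varies). On its top: the yellow button at x -18, y -35 mm and the blue lever pivoting about a line along y at x 0, y +35 mm, 64 mm up.
- test_button (a joint): travel of the yellow button, m: 0 out, 0.008 fully in (about 5 N; 1.4 N starts it moving). Pushed in past about 4 mm it trips the lever. Springs back when let go.
- button_top (a point): centre of the top of the round yellow button, diameter 26 mm, 84 mm above the bench when out; pressed straight down.
- breaker_lever (a joint): angle of the blue lever, rad: 0 = up (leaning 0.2 rad away from the robot, held there only by its weight), 0.72 = dropped (leaning 0.52 rad towards the robot, -x of the box). Swung back to below 0.2 it falls to 0 by itself; needs well under 1 N at the tip.
- lever_tip (a point): middle of the end face of the blue lever, 67 mm from its pivot; the lever is 26 mm wide (y) and 18 mm thick at the end. When dropped the tip is about 122 mm above the bench and 33 mm to the -x side of the pivot line. To lift it, bring the shut gripper from above to the -x side of the tip, fingertips about 20 mm above the box top, push in the box's +x direction and rise a little with the tip.
- press: probe press fixed to the bench, grey base 240 x 120 x 20 mm; origin at the centre of its underside, z up, x axis away from the robot (yaw varies). The arm hinges about a line along y at x +80, 125 mm up, reaching to -x. Scales 130 mm from the hinge at y +-54 mm, up to 180 mm high: white, green, white, red at the bottom; a thin red rod on the arm is the pointer.
- press_arm (a joint): angle of the press arm, rad: 0 = fully raised (slanting 0.35 up), 0.35 = level (middle of the green band, which runs from 0.30 to 0.40), 0.50 = red begins, 0.58 = stop. A spring pushes it up: at the pad it takes about 3 N to start and 7 N to hold level.
- press_pad (a point): centre of the upper face of the orange pad, 60 mm long (x) by 70 mm wide (y) by 14 mm thick, 190 mm from the hinge at the end of the arm; when the arm is level it is 132 mm above the bench, about 65 mm lower than when raised, and 10 mm nearer the robot.
- housing_a: loose black sensor housing standing beside the press, foot diameter 34 mm, 51 mm tall; origin under its centre. Leave it alone.
- housing_b: a second such housing on the other side of the press. Leave it alone.
- parts_cup: loose small blue parts cup behind the breaker box, 60 mm across, 45 mm tall; origin under its centre. Leave it alone.
Mind the look-alikes: they are no part of the job. What is meant by the breaker_box is not purple or turquoise, and is the larger of those in its own colour.

How it is judged:
By the outcome, as a careful person would: the job done as asked, in the order asked, and still so for the second after the job is handed in, while the arm keeps its last pose, push and grip.
It also fails if it takes over 64 s, if anything falls off the work surface, if the arm or the gripper's body presses on something with over 40 N, if the wrist force passes 120 N, or if a joint passes its speed limit or range.

ROBOT

A 7-joint arm with a two-finger parallel gripper is mounted at the origin on the work surface. World frame = base frame: x ahead of the robot, y to its left, z up, the work surface at z = 0. Lengths are in m, angles in rad, forces in N, time in s.
With the tool pointing down it reaches from about 0.425 to 0.925 m from the base axis. Payload 6.8 kg.
Tool frame: the origin (TCP) lies midway between the tips of the shut fingers; the grasp point (between the pads) lies 19 mm behind it; z points along the fingers, y is the line along which they close (so a half turn about z gives the same grasp; the last joint's range is limited). The gripper opens to 88 mm and grips with 3 to 60 N. Pads are 20 mm wide; open, the fingers measure 115 mm over their backs; the gripper's body (75 mm by 178 mm) begins 61 mm behind the grasp point.
Start: joints at [1.22, 0.477, 0.022, 1.555, -0.011, 1.109, -0.083], TCP at [0.162, -0.655, 0.223] pointing down, gripper open.
Joint ranges: [-2.96, 2.96], [-0.34, 2.1], [-1.41, 1.46], [0.24, 2.44], [-1.37, 4.51], [0.17, 1.92], [-2.96, 2.96]. Speed limits (rad/s): [2.39, 2.39, 3.14, 3.14, 3.14, 3.14, 3.14].

INTERFACE

Orientations are given as a rotation vector (axis times angle).
In Python, from workcell import robot, cams, job gives the robot as it stands. The module is installed in compiled form; this text tells all that it offers.
- The arm moves only by the tool apply_moves, never from a script. Its argument "targets" is one flat list of numbers, 7 for each row, row after row: the opening, from 0 (shut) to 1 (fully open), then the shift along the tool's x, y, z normalised to -1 to 1, where 1 is 40 cm, then the turn, a rotation vector about the tool's x, y, z normalised to -1 to 1, where 1 is 0.5 rad. A call has exactly 10 rows; each row shifts and turns the commanded pose from where the row before left it, along the tool's axes as they then stand; what a row does not reach is not made up. A row lasts 1/10 s, in which the tool goes at most 50 mm and 8.59 degrees, less where a joint would pass 70% of its speed; a pose out of reach is approached as far as the arm can. A call with a number of a shift or a turn outside -1 to 1 is refused whole. A call with a gripper value outside its range is refused whole. The fingers move at their own pace and stop on an object; the grip force is fixed at half the most. Time passes only in rows, so rows that do not move let the fingers close, or fill a call up. It gives the time, the measured TCP pose, the force, the opening and the grip force at its end, in the units of the state.
- robot.get_state(): the state, without advancing time (a new reading comes with each control period).
- cams.camera(name): name is "side" or "top" or "wrist"; returns the picture (480x640x3 uint8, red, green, blue); there is no depth.
- cams.get_calibration(name): a dict with "mtx" (3x3 intrinsics, pixels), "R" (3x3) and "t" (3): a world point X has camera coordinates R X + t. Camera axes: x right, y down, z forward; pixel columns grow to the right and rows downward; lengths in m; the calibration is good to about 2 mm. A picture is of the moment at which its call begins: read the wrist's pose just before it. get_calibration takes no time and is no camera call; for the wrist camera it gives the pose at the moment of the call.
- job.sign_off(): hands the job in; it is judged then, once.
The state is a dict: "time_s": time; "q": joint angles; "qd": joint speeds; "joint_efforts": joint torques, N m; "position": TCP position; "tcp_rot": TCP orientation; "force": force on the tool from outside, world axes, zero at the start; "moment": the same for the moment, N m; "gripper_width": finger opening in m; "gripper_force": force on a finger pad.
Only numpy, scipy, OpenCV 4.12 (cv2) and the standard library are available. Lean on these libraries where they do the work, as an engineer would, in place of code of your own. Each camera call takes 0.05 s, during which the arm holds its last target. There are 200 camera calls.

## Working session

There is one attempt and no reset: what is moved stays moved. The work goes in short steps, Python scripts to look and compute and a tool call to move; the robot and the scene stay as the last step left them, time stands still between calls to the robot, and variables do not carry over. Pictures are saved under pics/ and viewed, at most 10 in all, crops included, and the job is handed in when it is done.

Besides the shell and the picture viewer there is one more tool, called as name(argument=value, ...), one argument or row to a line, values as JSON. apply_moves: Moves the arm, as the interface text tells. Its arguments: {"type":"object","properties":{"targets":{"type":"array","items":{"type":"number"}}},"required":["targets"]}

```bash
mkdir -p pics
python3 - <<'E'
from workcell import robot,cams,job
import cv2
s=robot.get_state();print({k:s[k] for k in('time_s','q','position','tcp_rot','force','gripper_width')})
for n in('side','top'):
    cv2.imwrite(f'pics/{n}0.png',cams.camera(n)[:,:,::-1]);c=cams.get_calibration(n);print(n,c)
E
```

```text
{'time_s': 0.0, 'q': array([ 1.21991137,  0.47780802,  0.02234001,  1.5564324 , -0.01147859,
        1.10928973, -0.08309845]), 'position': array([ 0.16211068, -0.65463148,  0.22168447]), 'tcp_rot': array([-3.11670956e+00, -3.80266212e-01,  5.82367521e-04]), 'force': array([-0.60107041,  0.43443784, -0.32801057]), 'gripper_width': 0.08811085561495448}
side {'mtx': array([[524.31557121,   0.        , 326.50887455],
       [  0.        , 524.31557121, 239.10431258],
       [  0.        ,   0.        ,   1.        ]]), 'R': array([[-0.98031755, -0.19730779, -0.00686503],
       [-0.14437794,  0.74018682, -0.65671797],
       [ 0.13465698, -0.64280099, -0.75410502]]), 't': array([0.54627452, 0.25850664, 1.18972727])}
top {'mtx': array([[577.13815705,   0.        , 319.80594124],
       [  0.        , 577.13815705, 244.50114969],
       [  0.        ,   0.        ,   1.        ]]), 'R': array([[-0.01732505, -0.99983859,  0.0047572 ],
       [-0.9981577 ,  0.01701884, -0.05823718],
       [ 0.05814682, -0.0057574 , -0.99829144]]), 't': array([-0.12263028,  0.58926076,  1.52895765])}
```

View pics/top0.png

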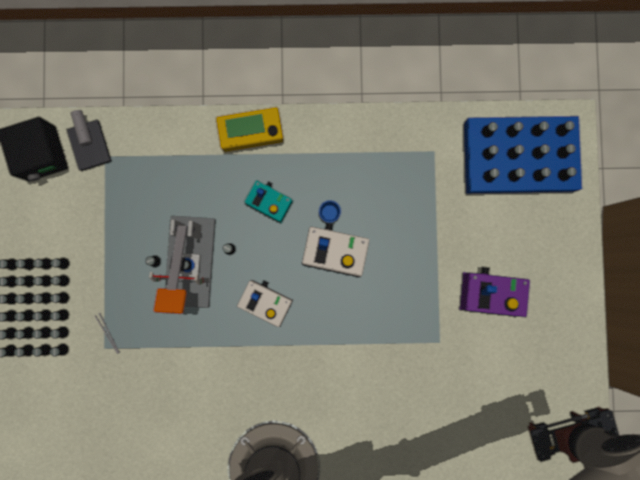

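View pics/side0.png

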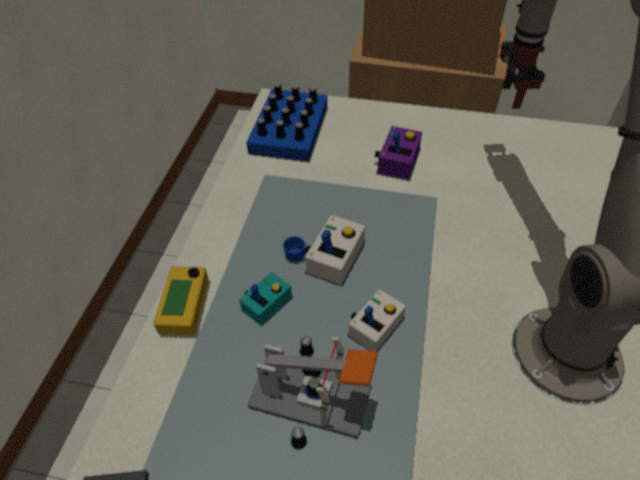

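The larger white box is at top (335,250), with its yellow button at (347,261) and the lever at about (322,245). The orange pad is at top (170,301) and side (358,366). Next I'll measure them.

```bash
cat > h.py <<'E'
import numpy as np,cv2
from workcell import robot,cams,job
from scipy.spatial.transform import Rotation as Ro
def ray(n,uv,c=None):
    c=c or cams.get_calibration(n);R,t=np.array(c['R']),np.array(c['t'])
    d=R.T@np.linalg.inv(c['mtx'])@np.array([*uv,1.]);return -R.T@t,d
def plane(n,uv,z):
    o,d=ray(n,uv);return o+d*(z-o[2])/d[2]
def tri(a,b):
    (o1,d1),(o2,d2)=ray('top',a),ray('side',b)
    k=np.linalg.lstsq(np.c_[d1,-d2],o2-o1,rcond=None)[0]
    p,q=o1+k[0]*d1,o2+k[1]*d2;return (p+q)/2,np.linalg.norm(p-q)
def blob(im,lo,hi,box):
    x0,y0,x1,y1=box;m=cv2.inRange(cv2.cvtColor(im,cv2.COLOR_RGB2HSV),lo,hi)
    k=np.zeros_like(m);k[y0:y1,x0:x1]=m[y0:y1,x0:x1]
    c=max(cv2.findContours(k,cv2.RETR_EXTERNAL,cv2.CHAIN_APPROX_NONE)[0],key=cv2.contourArea)
    M=cv2.moments(c);return c,(M['m10']/M['m00'],M['m01']/M['m00'])
def totool(v):
    return Ro.from_rotvec(robot.get_state()['tcp_rot']).inv().apply(v)
E
python3 - <<'E'
from h import *
T,S=cv2.imread('pics/top0.png')[:,:,::-1],cv2.imread('pics/side0.png')[:,:,::-1]
Y=((20,120,90),(35,255,255));O=((4,150,90),(16,255,255));B=((100,120,50),(125,255,255));W=((0,0,150),(30,60,255))
def rect(c,z):
    P=np.array([plane('top',p[0],z)[:2] for p in c],np.float32)
    return cv2.minAreaRect(P)
ct,bt=blob(T,*Y,(335,245,362,275));cs,bs=blob(S,*Y,(335,220,362,245))
print('button',tri(bt,bs),plane('top',bt,.084),plane('side',bs,.084))
ct,bt=blob(T,*O,(140,280,200,320));cs,bs=blob(S,*O,(330,340,390,390))
print('pad',tri(bt,bs),plane('top',bt,.197),plane('side',bs,.197),rect(ct,.197))
c,b=blob(T,*B,(308,232,334,268));c2,b2=blob(S,*B,(315,225,340,260));print('lever',tri(b,b2))
c,b=blob(T,*W,(295,220,380,285));print('box',b,rect(c,.07),cv2.minAreaRect(c))
im=T[190:340,130:390];cv2.imwrite('pics/crop.png',cv2.resize(im,None,fx=3,fy=3,interpolation=cv2.INTER_CUBIC)[:,:,::-1])
g=cv2.inRange(cv2.cvtColor(T,cv2.COLOR_RGB2HSV),(0,0,70),(180,40,130))
print(Ro.from_rotvec(robot.get_state()['tcp_rot']).as_matrix().round(3))
E
```

```text
button (array([ 0.54228398, -0.20258485,  0.08087597]), np.float64(0.0011234097065332973)) [ 0.54163201 -0.20248517  0.084     ] [ 0.54243227 -0.19974009  0.084     ]
pad (array([0.45071818, 0.22492639, 0.1901906 ]), np.float64(0.0009586765040366927)) [0.45047411 0.22314737 0.197     ] [0.45089674 0.22850485 0.197     ] ((0.45077458024024963, 0.22390003502368927), (0.0723995640873909, 0.053880419582128525), 88.99140930175781)
lever (array([ 0.58422252, -0.14057055,  0.10342647]), np.float64(0.00023558052427746356))
box (334.8743864903086, 251.0443390732884) ((0.5675584673881531, -0.17274412512779236), (0.15477855503559113, 0.09519728273153305), 77.2153549194336) ((335.45269775390625, 250.6453857421875), (59.83618927001953, 36.7391471862793), 11.689369201660156)
[[ 0.971  0.24  -0.001]
 [ 0.24  -0.971  0.002]
 [-0.    -0.002 -1.   ]]
```

View pics/crop.png

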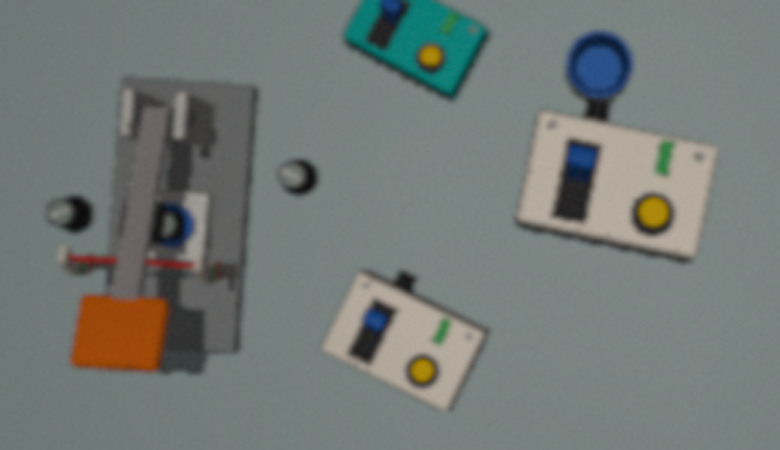

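The crop confirms it: box yaw is about -12.8°, press yaw about -4°. The button is at (0.542,-0.203), the dropped lever tip at about (0.5435,-0.131), and the level pad at about (0.441,0.225). I'm moving now.

apply_moves(
  targets=[0,0,0,0,0,0,0.233,0,0,0,0,0,0,0.233,0,0,0,0,0,0,0.233,0,0,0,0,0,0,0.233,0,0.045,-0.0875,0,0,0,0,0,0.045,-0.0875,0,0,0,0,0,0.045,-0.0875,0,0,0,0,0,0.045,-0.0875,0,0,0,0,0,0.045,-0.0875,0,0,0,0,0,0.045,-0.0875,0,0,0,0],
)

```text
time_s: 1.1
position: [0.3148, -0.4728, 0.2224]
tcp_rot: [-3.122, 0.35, 0.001]
force: [0.4, -0.3, 0.3]
gripper_width: 0.012
gripper_force: 0.0
```

apply_moves(
  targets=[0,0.045,-0.0875,0,0,0,0,0,0.045,-0.0875,0,0,0,0,0,0.045,-0.0875,0,0,0,0,0,0.045,-0.0875,0,0,0,0,0,0.045,-0.0875,0,0,0,0,0,0.045,-0.0875,0,0,0,0,0,0.045,-0.0875,0,0,0,0,0,0.045,-0.0875,0,0,0,0,0,0.045,-0.0875,0,0,0,0,0,0,0,0,0,0,0],
)

```text
time_s: 2.1
position: [0.5452, -0.1966, 0.2223]
tcp_rot: [-3.12, 0.335, -0.002]
force: [-0.7, 0.8, -1.2]
gripper_width: 0.0006
gripper_force: 0.0
```

```bash
cat > st.py <<'E'
from h import *
import sys
s=robot.get_state();print(s['time_s'],s['position'].round(4),s['force'].round(2),s['gripper_width'])
print(Ro.from_rotvec(s['tcp_rot']).as_matrix().round(3).tolist())
if len(sys.argv)>3: print('units',(totool(np.array([float(a) for a in sys.argv[1:4]])-s['position'])/.4).round(4))
E
python3 st.py 0.542 -0.203 0.1
```

```text
2.1 [ 0.5452 -0.1966  0.2223] [-0.73  0.75 -1.16] 0.0006461507447452482
[[0.977, -0.213, 0.001], [-0.213, -0.977, 0.003], [0.001, -0.003, -1.0]]
units [-0.0045  0.0184  0.3058]
```

apply_moves(
  targets=[0,-0.0045,0.0184,0.06,0,0,0,0,0,0,0.08,0,0,0,0,0,0,0.08,0,0,0,0,0,0,0.05,0,0,0,0,0,0,0.03,0,0,0,0,0,0,0.0125,0,0,0,0,0,0,0.008,0,0,0,0,0,0,0.008,0,0,0,0,0,0,0.008,0,0,0,0,0,0,0.008,0,0,0],
)

```text
time_s: 3.1
position: [0.5389, -0.2099, 0.0853]
tcp_rot: [3.122, -0.35, 0.002]
force: [-0.9, 0.1, -0.1]
gripper_width: 0.0006
gripper_force: 0.0
```

```bash
python3 st.py 0.542 -0.203 0.08
```

```text
3.1 [ 0.5389 -0.2099  0.0853] [-0.86  0.1  -0.07] 0.0006294998014561906
[[0.975, -0.221, 0.001], [-0.221, -0.975, -0.0], [0.001, 0.0, -1.0]]
units [ 0.0038 -0.0186  0.0132]
```

apply_moves(
  targets=[0,0.0038,-0.0186,-0.005,0,0,0,0,0,0,0,0,0,0,0,0,0,0.005,0,0,0,0,0,0,0.005,0,0,0,0,0,0,0.005,0,0,0,0,0,0,0.005,0,0,0,0,0,0,0.003,0,0,0,0,0,0,0,0,0,0,0,0,0,0,0,0,0,0,0,0,0,0,0,0],
)

```text
time_s: 4.1
position: [0.5419, -0.2027, 0.0779]
tcp_rot: [-3.122, 0.35, -0.001]
force: [0.3, 1.0, 4.3]
gripper_width: 0.0004
gripper_force: 2.1
```

```bash
python3 st.py 0.542 -0.203 0.077
python3 - <<'E'
from h import *
cv2.imwrite('pics/s1.png',cv2.resize(cams.camera('side')[180:300,250:410],None,fx=4,fy=4)[:,:,::-1])
E
```

```text
4.1 [ 0.5419 -0.2027  0.0779] [0.35 0.97 4.31] 0.00037183356917843834
[[0.975, -0.221, 0.001], [-0.221, -0.975, 0.0], [0.001, -0.0, -1.0]]
units [0.0003 0.0006 0.0022]
```

View pics/s1.png

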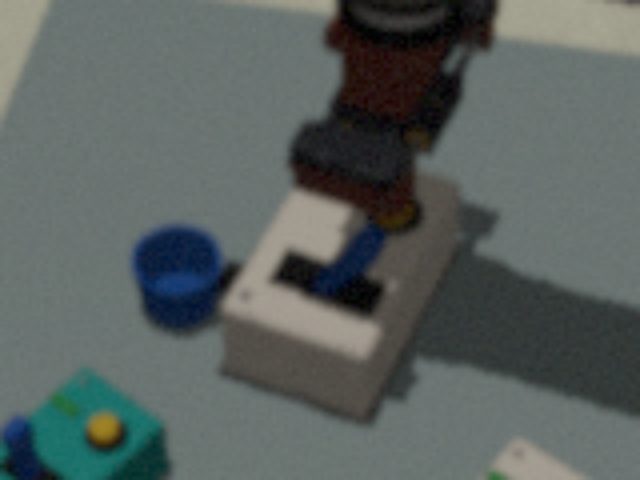

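The lever has dropped: its blue body now leans towards the robot, from (320,285) to (370,240) in the crop. Next I'll lift and go to the -x side of the lever.

apply_moves(
  targets=[0,0,0,-0.04,0,0,0,0,0,0,-0.08,0,0,0,0,0,0,-0.08,0,0,0,0,-0.065,0,0,0,0,0,0,-0.065,0,0,0,0,0,0,0,-0.0875,0,0,0,0,0,0,-0.0875,0,0,0,0,0,0,0,0,0,0,0,0,0,0,0,0,0,0,0,0,0,0,0,0,0],
)

```text
time_s: 5.15
position: [0.5056, -0.1245, 0.1572]
tcp_rot: [3.121, -0.352, -0.002]
force: [-0.6, 0.1, -0.2]
gripper_width: 0.0004
gripper_force: 0.0
```

```bash
python3 st.py 0.5074 -0.1234 0.092
```

```text
5.15 [ 0.5056 -0.1245  0.1572] [-0.57  0.05 -0.21] 0.00042989408873602645
[[0.975, -0.223, -0.001], [-0.223, -0.975, -0.001], [-0.001, 0.001, -1.0]]
units [ 0.0039 -0.004   0.163 ]
```

apply_moves(
  targets=[0,0.0039,-0.004,0.05,0,0,0,0,0,0,0.06,0,0,0,0,0,0,0.053,0,0,0,0,0,0,0,0,0,0,0,0,0,0,0,0,0,0,0.018,0,0,0,0,0,0,0.018,0,0,0,0,0,0,0.018,0,-0.004,0,0,0,0,0.018,0,-0.004,0,0,0,0,0.018,0,-0.004,0,0,0],
)

```text
time_s: 6.15
position: [0.5443, -0.13, 0.0977]
tcp_rot: [3.122, -0.35, 0.001]
force: [0.3, 0.8, 0.5]
gripper_width: 0.0002
gripper_force: 0.1
```

apply_moves(
  targets=[0,0.018,0,-0.006,0,0,0,0,0.018,0,-0.006,0,0,0,0,0.012,0,-0.006,0,0,0,0,0.006,0,0,0,0,0,0,0,0,0,0,0,0,0,0,0,0,0,0,0,0,0,0,0,0,0,0,0,0,0,0,0,0,0,0,0,0,0,0,0,0,0,0,0,0,0,0,0],
)

```text
time_s: 7.15
position: [0.5643, -0.1346, 0.1045]
tcp_rot: [3.122, -0.35, 0.0]
force: [0.1, 0.6, 0.7]
gripper_width: 0.0007
gripper_force: 0.0
```

```bash
python3 st.py 0.557 -0.135 0.1
python3 - <<'E'
from h import *
cv2.imwrite('pics/s2.png',cv2.resize(cams.camera('side')[180:300,250:410],None,fx=4,fy=4)[:,:,::-1])
E
```

```text
7.15 [ 0.5643 -0.1346  0.1045] [0.08 0.6  0.7 ] 0.0007252199852898905
[[0.975, -0.221, 0.0], [-0.221, -0.975, -0.0], [0.0, 0.0, -1.0]]
units [-0.0177  0.0049  0.0112]
```

View pics/s2.png

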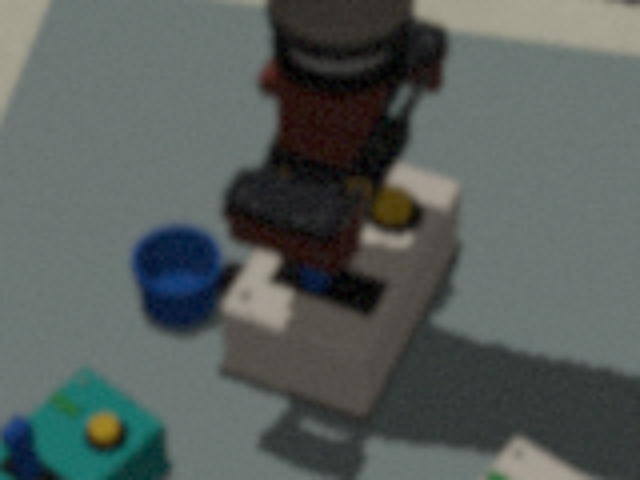

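The lever is no longer leaning towards the robot, but the hand hides most of it. I'll back off and raise the tool.

apply_moves(
  targets=[0,-0.03,0,0,0,0,0,0,-0.07,0,0,0,0,0,0,-0.02,0,-0.03,0,0,0,0,0,0,-0.08,0,0,0,0,0,0,-0.1,0,0,0,0,0,0,-0.1,0,0,0,0,0,-0.08,-0.09,0,0,-0.15,0,0,-0.08,-0.02,0,0,-0.15,0,0,-0.08,0,0,0,0,0,0,0,0,0,0,0],
)

```text
time_s: 8.2
position: [0.5322, -0.0239, 0.2742]
tcp_rot: [-3.138, 0.103, -0.004]
force: [-0.1, -0.8, 0.2]
gripper_width: 0.0003
gripper_force: 0.0
```

```bash
python3 st.py 0.4507 0.224 0.27
python3 - <<'E'
from h import *
cv2.imwrite('pics/s3.png',cv2.resize(cams.camera('side')[180:300,250:410],None,fx=4,fy=4)[:,:,::-1])
E
```

```text
8.2 [ 0.5322 -0.0239  0.2742] [-0.1  -0.8   0.23] 0.0003407036745137161
[[0.998, -0.066, 0.003], [-0.066, -0.998, 0.002], [0.003, -0.002, -1.0]]
units [-0.244  -0.6049  0.0113]
```

View pics/s3.png

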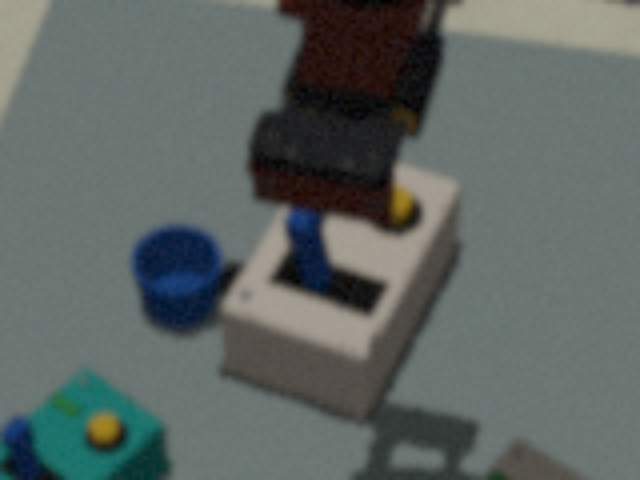

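The lever is up and leaning away, with its tip at (302,215) in the crop. Now to the press pad.

apply_moves(
  targets=[0,-0.0305,-0.0756,0,0,0,0,0,-0.0305,-0.0756,0,0,0,0,0,-0.0305,-0.0756,0,0,0,0,0,-0.0305,-0.0756,0,0,0,0,0,-0.0305,-0.0756,0,0,0,0,0,-0.0305,-0.0756,0,0,0,0,0,-0.0305,-0.0756,0,0,0,0,0,-0.0305,-0.0756,0,0,0,0,0,0,0,0,0,0,0,0,0,0,0,0,0,0],
)

```text
time_s: 9.25
position: [0.4523, 0.2183, 0.2726]
tcp_rot: [3.139, -0.115, 0.0]
force: [-0.0, -0.1, 0.8]
gripper_width: 0.0006
gripper_force: 0.0
```

```bash
python3 st.py 0.4497 0.224 0.207
```

```text
9.25 [0.4523 0.2183 0.2726] [-0.02 -0.07  0.81] 0.0005868718501252477
[[0.997, -0.073, 0.0], [-0.073, -0.997, -0.001], [0.0, 0.001, -1.0]]
units [-0.0076 -0.0138  0.164 ]
```

apply_moves(
  targets=[0,-0.0076,-0.0138,0.04,0,0,0,0,0,0,0.06,0,0,0,0,0,0,0.044,0,0,0,0,0,0,0.02,0,0,0,0,-0.002,0,0.02,0,0,0,0,-0.003,0,0.02,0,0,0,0,-0.004,0,0.02,0,0,0,0,-0.004,0,0.02,0,0,0,0,0,0,0,0,0,0,0,0,0,0,0,0,0],
)

```text
time_s: 10.25
position: [0.4443, 0.2252, 0.175]
tcp_rot: [3.139, -0.115, 0.0]
force: [-0.1, -1.7, 4.5]
gripper_width: 0.0008
gripper_force: 2.0
```

```bash
python3 st.py 0.441 0.2245 0.133
```

```text
10.25 [0.4443 0.2252 0.175 ] [-0.1  -1.69  4.52] 0.0007870268087154836
[[0.997, -0.073, 0.0], [-0.073, -0.997, -0.0], [0.0, 0.0, -1.0]]
units [-0.0081  0.0023  0.105 ]
```

apply_moves(
  targets=[0,-0.002,0,0.016,0,0,0,0,-0.002,0,0.016,0,0,0,0,-0.002,0,0.016,0,0,0,0,-0.002,0,0.016,0,0,0,0,0,0,0.011,0,0,0,0,0,0,0,0,0,0,0,0,0,0,0,0,0,0,0,0,0,0,0,0,0,0,0,0,0,0,0,0,0,0,0,0,0,0],
)

```text
time_s: 11.25
position: [0.4403, 0.226, 0.1453]
tcp_rot: [-3.139, 0.114, 0.001]
force: [-3.2, -0.3, 6.9]
gripper_width: 0.0005
gripper_force: 3.0
```

```bash
python3 st.py 0.441 0.2245 0.133;  python3 - <<'E'
from h import *
cv2.imwrite('pics/s4.png',cv2.resize(cams.camera('side')[310:450,230:400],None,fx=4,fy=4,interpolation=cv2.INTER_CUBIC)[:,:,::-1])
E
```

```text
11.25 [0.4403 0.226  0.1453] [-3.15 -0.35  6.85] 0.0005097143444027514
[[0.997, -0.073, -0.001], [-0.073, -0.997, 0.0], [-0.001, -0.0, -1.0]]
units [0.0019 0.0037 0.0307]
```

View pics/s4.png

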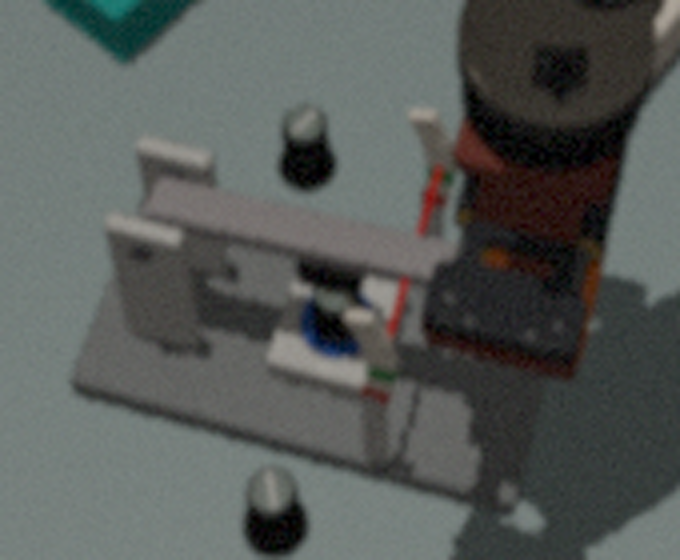

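The pointer ends at about (395,335), just above the green at (380,375). About 13 mm of travel remains.

apply_moves(
  targets=[0,0,0,0.008,0,0,0,0,0,0,0.008,0,0,0,0,0,0,0.008,0,0,0,0,0,0,0.008,0,0,0,0,0,0,0.001,0,0,0,0,0,0,0,0,0,0,0,0,0,0,0,0,0,0,0,0,0,0,0,0,0,0,0,0,0,0,0,0,0,0,0,0,0,0],
)

```text
time_s: 12.3
position: [0.4399, 0.2262, 0.132]
tcp_rot: [-3.14, 0.114, 0.002]
force: [-5.3, -0.4, 7.5]
gripper_width: 0.0001
gripper_force: 3.7
```

```bash
python3 st.py 0.441 0.2245 0.132;  python3 - <<'E'
from h import *
cv2.imwrite('pics/s5.png',cv2.resize(cams.camera('side')[330:430,310:370],None,fx=6,fy=6,interpolation=cv2.INTER_CUBIC)[:,:,::-1])
E
```

```text
12.3 [0.4399 0.2262 0.132 ] [-5.32 -0.42  7.55] 0.00012150823397230246
[[0.997, -0.072, -0.002], [-0.072, -0.997, 0.0], [-0.002, 0.0, -1.0]]
units [0.0031 0.004  0.0001]
```

View pics/s5.png

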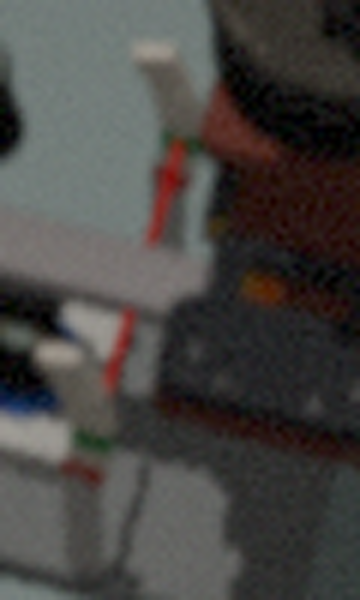

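The red pointer's far end sits on the green mark at (180,145), and the rod runs towards the near green mark at (95,440), clear of the red at (85,470). TCP z is 0.132 m with 7.5 N holding, which matches level. I'm handing in now.

```bash
python3 -c "
from workcell import job
print(job.sign_off())"
```

```text
the job is handed in; nothing more can be done
None
```

I tripped the breaker with the yellow button, swung the blue lever back up where it stayed, and handed the job in with the press arm held level (TCP z 0.132 m, 7.5 N) and its pointer in the green as far as the pictures show.

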